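# Set a board to the length stop of a hand-saw station

### The job

Get the board ready to be sawn to length: push the flip stop that has the adjusting thumbscrew over from behind so that it flips all the way down in front of the fence, then slide the board along until its end butts against the tip of that screw, with its long edge flat against the fence. Only push with the fingers: do not grip the stop, do not lift the board, leave the other two stops flipped up and the bowl, brush and sanding block where they are.

Things in the scene. Friction and masses are not known exactly. Their poses are not given: they have to be found in the camera images.
- saw_station: fixed saw station: plywood base 18 mm thick on the bench, aluminium fence 30 mm thick and 55 mm high on it (top 73 mm above the bench). Origin: bench level, plane of the fence's front face, at the saw kerf. x through the fence away from the robot, y along it to the left, z up. Base x -125 to 50 mm; base and fence y -365 to 275 mm. Stops are at y > 0, the board starts at y < 0.
- fine_stop: the flip stop with a thumbscrew, the one to use: dark steel carriage fixed on the fence top, 50 to 230 mm left of the kerf, with an aluminium L-shaped arm. Origin: on the fence top, 20 mm behind the front face, below the pivot; axes as the station's. Carriage 30 mm deep, y -17 to 39 mm, 31 mm high, black lock knob at y 29 mm. Arm pivot pin along y, 23 mm above the origin (96 mm above the bench).
- fine_arm (a joint): angle of the thumbscrew stop's arm, rad: 0 flipped up (resting on its limit), 3.23 right down (limit). Turns lightly; pushed forward (to -x) by about 0.87 rad it passes its balance point and then falls down by its own weight (120 g) in about a second. The arm in its plane: short limb 30 mm from pivot to a right-angled corner, then long limb 75 mm to the free end.
- fine_arm_end (a point): middle of the long limb's free end (limbs 14 mm wide in y, 12 mm thick). Up: short limb points back, long limb stands up behind the pivot leaning 5 degrees away from the robot, end about 168 mm above the bench, 57 mm behind the fence's front face. Down: short limb points level to the front, long limb hangs in front of the fence (4 mm gap), end 3 mm above the base.
- screw_tip (a point): centre of the flat 10 mm round tip of the thumbscrew on which the board's end must butt. The screw crosses the long limb 10 mm from its end, along y: tip 30 mm to the right (-y) of the arm's middle, round head 22 mm wide on the left, 20 to 32 mm from it. When down, the tip is 13 mm above the base and 10 mm in front of the fence. y axis along the fence to the left.
- plain_stop1: a plain flip stop, same carriage and arm but no screw; must stay up. Origin as for fine_stop
- plain_arm1 (a joint): angle of its arm, 0 flipped up, 3.23 down
- plain_stop2: the other plain flip stop, must stay up. Origin as for fine_stop
- plain_arm2 (a joint): angle of its arm, 0 flipped up, 3.23 down
- board: loose planed wooden board lying flat on the base in front of the fence, 80 mm wide (x), 240 mm long (y), 20 mm thick, about 0.3 kg. Origin: centre of its underside, z up, y to the left
- corner_stop (a point): corner of the board at its left end (towards the stops) on the edge that faces the fence, at half thickness
- corner_free (a point): corner of the board at its right end on the edge that faces the fence, at half thickness
- bowl: white bowl, 130 mm wide, 65 mm high, on the bench behind the fence; origin under its centre
- brush: flat black-handled brush lying on the bench to the left of the station, 225 mm long, 70 mm wide, 14 mm thick; origin in its underside where the bristles (towards +x) meet the metal ferrule
- sanding_block: cork sanding block 110 x 58 x 34 mm on the bench behind the fence; origin under its centre

How it is judged:
By the outcome, as a careful person would: the job done as asked, in the order asked, and still so for the second after the job is handed in, with the robot touching nothing.
It also fails if it takes over 72 s, if anything falls off the work surface, if the arm or the gripper's body presses on something with over 40 N, if the wrist force passes 120 N, or if a joint passes its speed limit or range.

### The arm

A 7-joint arm with a two-finger parallel gripper is mounted at the origin on the work surface. World frame = base frame: x ahead of the robot, y to its left, z up, the work surface at z = 0. Lengths are in m, angles in rad, forces in N, time in s.
With the tool pointing down it reaches from about 0.4 to 0.85 m from the base axis. Payload 10.4 kg.
Tool frame: the origin (TCP) lies between the finger pads; the fingertips stand manip.tip_extent ahead of it and the grasp point (between the pads) lies 6 mm ahead of it (manip.tip_extent is the distance from the TCP to the fingertips, in m); z points along the fingers, y is the line along which they close (so a half turn about z gives the same grasp; the last joint's range is limited). The gripper opens to 85 mm and grips with 20 to 120 N. Pads are 22 mm wide; open, the fingers measure 114 mm over their backs; the gripper's body (76 mm by 85 mm) begins 54 mm behind the grasp point. The pads swing forward as they close: fully open they stand 13 mm farther back than shut.
Start: joints at [-1.287, 0.332, -0.065, 1.46, 0.022, 1.35, -0.088], TCP at [0.189, 0.596, 0.256] pointing down, gripper open.
Joint ranges: [-2.6, 2.6], [-0.5, 2.12], [-1.47, 1.34], [0.16, 2.42], [-1.27, 4.41], [0.06, 2.06], [-2.6, 2.6]. Speed limits (rad/s): [2.22, 2.22, 2.79, 2.79, 3.14, 3.14, 3.14].

### API

Orientations are given as a unit quaternion [x, y, z, w].
In Python, from workcell import get_obs, optics, workorder, manip gives the robot as it stands.
- The arm moves only by the tool jog_arm, never from a script. Its argument "increments" is a list of rows, each a list of 7 numbers: the shift along the tool's x, y, z in m, then the turn, a rotation vector about the tool's x, y, z in rad, then the opening, from -1 (shut) to 1 (fully open). A call has 1 to 5 rows; each row is the pose to reach, as a shift and turn from the pose commanded when the call began, along the tool's axes at that moment; what a row does not reach only later rows make up. A row lasts 1/12 s, in which the tool goes at most 41.7 mm and 7.16 degrees, less where a joint would pass 70% of its speed; a pose out of reach is approached as far as the arm can. A call with a gripper value outside its range is refused whole. The fingers move at their own pace and stop on an object; "grip_force" is the grip in N (left out, the last holds). Time passes only in rows, so rows that repeat a pose let the fingers close. It gives the time, the measured TCP pose, the force, the opening and the grip force at its end, in the units of the state.
- get_obs(): the state, without advancing time (a new reading comes with each control period).
- optics.camera(name): name is "scene" or "top" or "wrist"; returns a dict with "color" (420x560x3 uint8, red, green, blue), "depth" (420x560 float32, m along the optical axis (not along the pixel's ray), 0 where there is no reading), "K" (3x3 intrinsics, pixels), "R" (3x3) and "t" (3): a world point X has camera coordinates R X + t. Camera axes: x right, y down, z forward; pixel columns grow to the right and rows downward; lengths in m; the calibration is good to about 2 mm. The wrist camera is an equidistant fisheye: a pixel r from the principal point sees the ray r / f radians off the axis. A picture is of the moment at which its call begins.
- workorder.hand_in(): hands the job in; it is judged then, once.
The state is a dict: "clock": time; "joint_pos": joint angles; "joint_velocities": joint speeds; "tau": joint torques, N m; "position": TCP position; "ee_rot": TCP orientation; "ft_force": force on the tool from outside, world axes, zero at the start; "torque": the same for the moment, N m; "grip_width": opening from 0.0 (shut) to 1.0 (fully open); "grasp_force": force on a finger pad.
Only numpy, scipy, OpenCV 4.12 (cv2) and the standard library are available. Lean on these libraries where they do the work, as an engineer would, in place of code of your own. Each camera call takes 0.05 s, during which the arm holds its last target. There are 200 camera calls.

## Working session

There is one attempt and no reset: what is moved stays moved. The work goes in short steps, Python scripts to look and compute and a tool call to move; the robot and the scene stay as the last step left them, time stands still between calls to the robot, and variables do not carry over. Pictures are saved under pics/ and viewed, at most 10 in all, crops included, and the job is handed in when it is done.

Besides the shell and the picture viewer there is one more tool, called after "Emit:" by a JSON object that holds its "fn" and its "kwargs". jog_arm: Moves the arm, as the interface text tells. Its arguments: {"type":"object","properties":{"increments":{"type":"array"},"grip_force":{"type":"number"}},"required":["increments"]}

```bash
mkdir -p pics; ls
python3 - <<'E'
from workcell import get_obs, optics, manip
import cv2,numpy as np
print(get_obs()); print(manip.tip_extent)
for n in("scene","top"):
    c=optics.camera(n); cv2.imwrite(f"pics/{n}0.png",c["color"][:,:,::-1]); np.savez(f"{n}0.npz",**c); print(n,c["K"],c["R"],c["t"])
E
```

```text
pics
{'clock': 0.0, 'joint_pos': array([-1.28664093,  0.33287601, -0.0647112 ,  1.46095766,  0.02159113,
        1.34989177, -0.08851161]), 'joint_velocities': array([-1.33417295e-03,  4.25124102e-05, -1.34188190e-03, -1.68073509e-04,
       -1.33547869e-03,  1.41090529e-03,  1.15946632e-03]), 'tau': array([-1.92312618e-04, -6.25446439e+01,  4.90451173e-02, -3.91607380e+01,
        1.61776895e-02,  9.92668094e-03, -6.86840558e-07]), 'position': array([0.1886201 , 0.59549647, 0.25550554]), 'ee_rot': array([ 1.52767933e-01,  9.88261829e-01, -7.14028067e-04, -8.26752238e-05]), 'ft_force': array([0.03248173, 0.04662492, 0.94648795]), 'torque': array([-0.04167495,  0.02741545, -0.00885945]), 'grasp_force': 0.0, 'grip_width': 0.999834899570636}
0.025
scene [[455.87358197   0.         274.54074506]
 [  0.         455.87358197 210.4477865 ]
 [  0.           0.           1.        ]] [[-0.58861543  0.80839692 -0.00512799]
 [ 0.69369218  0.50181826 -0.516691  ]
 [-0.41511809 -0.30768954 -0.85615659]] [ 0.31407389 -0.40846428  1.54387229]
top [[501.78794892   0.         276.95044507]
 [  0.         501.78794892 215.73991567]
 [  0.           0.           1.        ]] [[-0.00538393 -0.99998132  0.00289285]
 [-0.99617246  0.00511099 -0.08726   ]
 [ 0.08724359 -0.00335157 -0.99618137]] [0.06887536 0.60826807 1.21559393]
```

View pics/scene0.png

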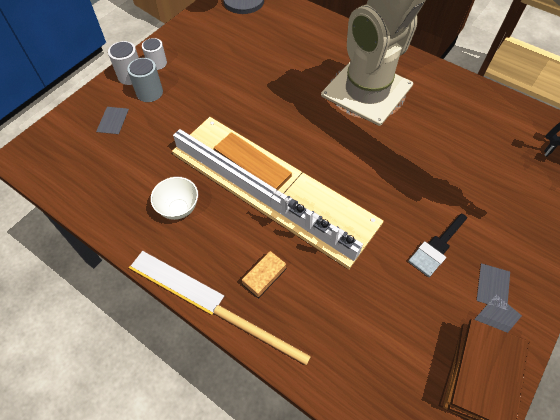

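View pics/top0.png

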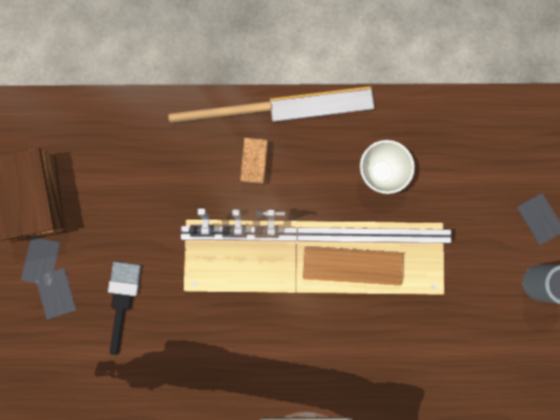

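The overview shows a white bowl and cork block behind the fence. The board is right of the kerf and three flip stops stand at top-image columns 204, 237 and 270. The rightmost one, at (270,213), seems to have the crosswise screw, so I'm enlarging both views.

Run:
```python
import cv2,numpy as np
a=cv2.imread("pics/top0.png")[200:300,175:310]; b=cv2.imread("pics/scene0.png")[170:270,270:390]
cv2.imwrite("pics/topc.png",cv2.resize(a,None,fx=5.9,fy=5.9,interpolation=cv2.INTER_CUBIC))
cv2.imwrite("pics/scenec.png",cv2.resize(b,None,fx=6,fy=6,interpolation=cv2.INTER_CUBIC))
```

```text
(no output)
```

View pics/topc.png

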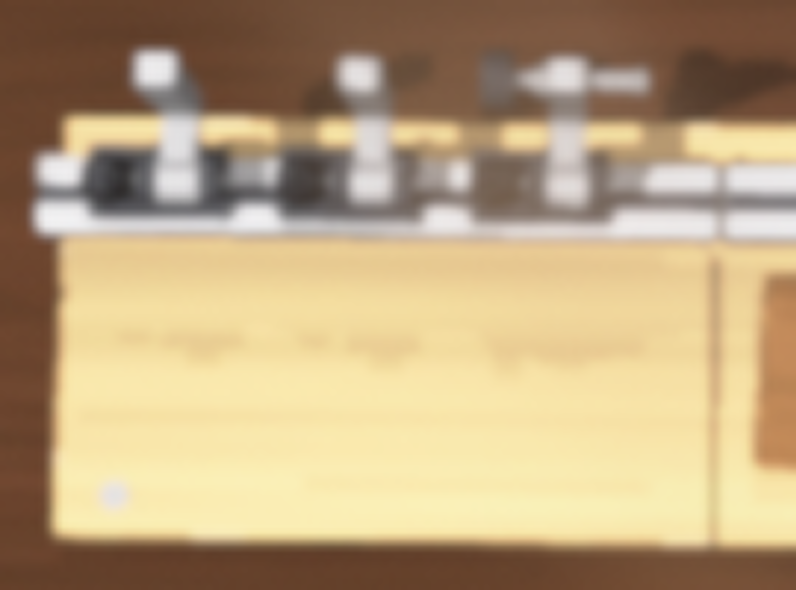

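View pics/scenec.png

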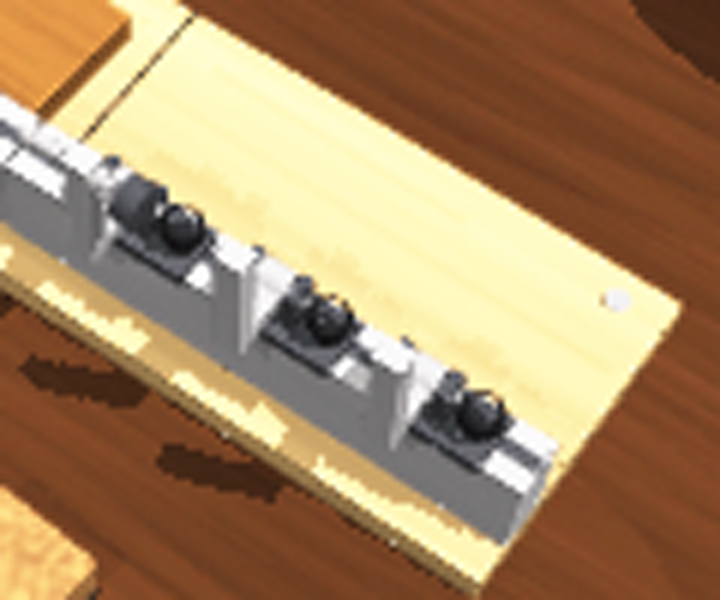

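The stop nearest the kerf has the screw: in the top crop the arm end is at (568,75), the tip at (648,80) and the head at (497,78). I'll enlarge the right half for the board.

Run:
```python
import cv2,numpy as np
a=cv2.imread("pics/top0.png")[215:305,285:460]
cv2.imwrite("pics/topr.png",cv2.resize(a,None,fx=4.5,fy=4.5,interpolation=cv2.INTER_CUBIC))
```

```text
(no output)
```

View pics/topr.png

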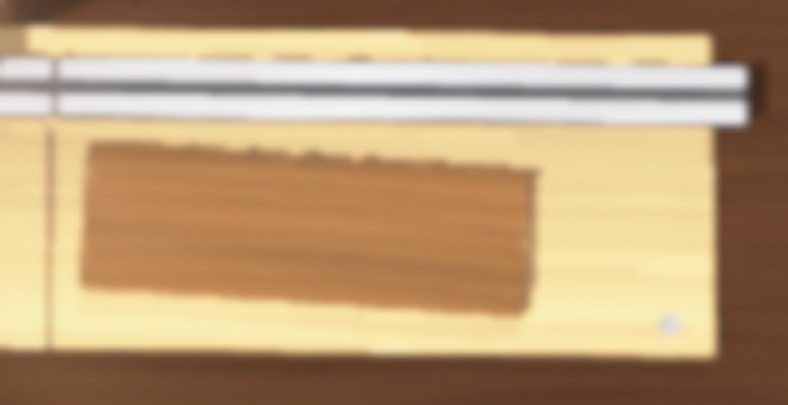

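The board's corners in the crop are (90,143), (537,168), (522,315) and (81,287). It is skewed a few degrees, with its right end further from the fence. The base's front right corner is at (717,357).

```bash
cat > h.py <<'E'
import numpy as np
C=np.load("top0.npz")
def px(p,s,o): return (np.array(p)+.5)/s-.5+np.array(o)
def back(uv,z,C=C):
    d=np.linalg.inv(C["K"])@np.array([*uv,1.]); R,t=C["R"],C["t"]
    c=-R.T@t; d=R.T@d; return (c+d*(z-c[2])/d[2])
L=lambda p,z: back(px(p,5.9,(175,200)),z)
Rr=lambda p,z: back(px(p,4.5,(285,215)),z)
E
python3 - <<'E'
from h import *
from scipy.optimize import least_squares
obs=[(L((52,540),.018),(-.125,.275)),(L((715,547),.018),(-.125,0)),(Rr((717,357),.018),(-.125,-.365)),(L((36,237),.073),(0,.275)),(L((720,240),.073),(0,0)),(Rr((748,125),.073),(0,-.365))]
def T(p,q): c,s=np.cos(p[2]),np.sin(p[2]); return np.array([p[0]+c*q[0]-s*q[1],p[1]+s*q[0]+c*q[1]])
r=least_squares(lambda p:np.concatenate([T(p,q)-o[:2] for o,q in obs]),[.6,0,0])
p=r.x; print("station",p,np.round(r.fun.reshape(-1,2)*1e3,1))
def inv(w): c,s=np.cos(p[2]),np.sin(p[2]); d=w[:2]-p[:2]; return np.array([c*d[0]+s*d[1],-s*d[0]+c*d[1]])
for n,w in dict(armend=L((568,72),.168),tip=L((648,80),.158),head=L((497,78),.158),p1=L((360,75),.168),p2=L((155,70),.168),
  b_sf=Rr((90,143),.038),b_ff=Rr((537,168),.038),b_fr=Rr((522,315),.038),b_sr=Rr((81,287),.038),
  bowl=back((387,167),.03),bowlr=back((413,167),.065),bowll=back((360,167),.065),sand=back((254,160),.034)).items(): print(n,w.round(4),"st",inv(w).round(4))
E
```

```text
station [ 0.54498047  0.01902205 -0.01572501] [[-0.2 -0.7]
 [-0.1  0.6]
 [ 0.2  0.3]
 [ 0.7 -0.4]
 [-0.9 -0.5]
 [ 0.3  0.6]]
armend [0.605  0.0795 0.168 ] st [0.0591 0.0614]
tip [0.6028 0.0496 0.158 ] st [0.0573 0.0314]
head [0.6038 0.1062 0.158 ] st [0.0575 0.0881]
p1 [0.6043 0.1568 0.168 ] st [0.0571 0.1387]
p2 [0.6065 0.233  0.168 ] st [0.0582 0.2149]
b_sf [ 0.5322 -0.0014  0.038 ] st [-0.0124 -0.0206]
b_ff [ 0.5174 -0.2435  0.038 ] st [-0.0235 -0.2629]
b_fr [ 0.4384 -0.2332  0.038 ] st [-0.1026 -0.2539]
b_sr [0.4547 0.0043 0.038 ] st [-0.09   -0.0162]
bowl [ 0.7288 -0.2091  0.03  ] st [ 0.1874 -0.2252]
bowlr [ 0.722  -0.2642  0.065 ] st [ 0.1814 -0.2804]
bowll [ 0.7226 -0.1358  0.065 ] st [ 0.1801 -0.152 ]
sand [0.7473 0.122  0.034 ] st [0.2006 0.1061]
```

Emit:
{"fn": "jog_arm", "kwargs": {"increments": [[-0.036, -0.02, 0, 0, 0, -0.06, -1], [-0.072, -0.04, 0, 0, 0, -0.12, -1], [-0.108, -0.06, 0, 0, 0, -0.18, -1], [-0.144, -0.08, 0, 0, 0, -0.24, -1], [-0.18, -0.1, 0, 0, 0, -0.291, -1]], "grip_force": 20}}

```text
clock: 0.52
position: [0.3311, 0.4443, 0.256]
ee_rot: [0.006, 1.0, -0.0, -0.0]
ft_force: [0.6, 0.1, -0.1]
grip_width: 0.298
grasp_force: 0.0
```

```bash
cat >> h.py <<'E'
from scipy.spatial.transform import Rotation as Ro
P=np.array([.54498,.01902]);TH=-.01573
def T(x,y): c,s=np.cos(TH),np.sin(TH); return P+[c*x-s*y,s*x+c*y]
def go(x,y,ztip,o=None):
    """delta to put fingertips at station (x,y), height ztip, tool y along station y"""
    from workcell import get_obs
    o=o or get_obs(); R=Ro.from_quat(o["ee_rot"]); w=np.array([*T(x,y),ztip+.025])
    c,s=np.cos(TH),np.sin(TH); Rt=np.array([[-c,-s,0],[-s,c,0],[0,0,-1]]).T
    d=R.inv().apply(w-o["position"]); rv=(R.inv()*Ro.from_matrix(Rt)).as_rotvec()
    p=o["position"][:2]-P
    print("t",o["clock"],"st",np.round([c*p[0]+s*p[1],-s*p[0]+c*p[1],o["position"][2]-.025],4),"d",d.round(4),"rv",rv.round(4),"F",o["ft_force"].round(1),"g",round(o["grip_width"],2))
E
python3 -c "
from h import *;go(.125,.061,.225)"
```

```text
t 0.5167 st [-0.2206  0.4219  0.231 ] d [-0.3444 -0.362   0.0061] rv [-0.0003 -0.0003  0.0031] F [ 0.6  0.1 -0.1] g 0.3
```

Emit:
{"fn": "jog_arm", "kwargs": {"increments": [[-0.028, -0.029, 0, 0, 0, 0, -1], [-0.056, -0.058, 0, 0, 0, 0, -1], [-0.084, -0.087, 0, 0, 0, 0, -1], [-0.112, -0.116, 0, 0, 0, 0, -1], [-0.14, -0.145, 0, 0, 0, 0, -1]]}}

```text
clock: 0.93
position: [0.4687, 0.2971, 0.2562]
ee_rot: [0.008, 1.0, -0.0, -0.0]
ft_force: [0.2, 1.2, -0.6]
grip_width: 0.0
grasp_force: 0.0
```

Emit:
{"fn": "jog_arm", "kwargs": {"increments": [[-0.028, -0.029, 0, 0, 0, 0, -1], [-0.056, -0.058, 0, 0, 0, 0, -1], [-0.084, -0.087, 0, 0, 0, 0, -1], [-0.112, -0.116, 0, 0, 0, 0, -1], [-0.14, -0.145, 0, 0, 0, 0, -1]]}}

```text
clock: 1.35
position: [0.6064, 0.1501, 0.2561]
ee_rot: [0.008, 1.0, -0.0, -0.0]
ft_force: [1.0, 0.8, 0.1]
grip_width: -0.001
grasp_force: 0.0
```

Emit:
{"fn": "jog_arm", "kwargs": {"increments": [[-0.025, -0.025, 0, 0, 0, 0, -1], [-0.05, -0.05, 0, 0, 0, 0, -1], [-0.064, -0.072, 0, 0, 0, 0, -1], [-0.064, -0.072, 0, 0, 0, 0, -1], [-0.064, -0.072, 0, 0, 0, 0, -1]]}}

```text
clock: 1.77
position: [0.6687, 0.0765, 0.2554]
ee_rot: [0.01, 1.0, -0.001, -0.001]
ft_force: [-0.0, 0.5, 0.2]
grip_width: -0.004
grasp_force: 0.0
```

```bash
python3 -c "
from h import *;go(.125,.061,.141)"
```

```text
t 1.7667 st [0.1228 0.0594 0.2304] d [-0.0023  0.0017  0.0894] rv [-0.0011 -0.0012 -0.0035] F [-0.   0.5  0.2] g -0.0
```

Emit:
{"fn": "jog_arm", "kwargs": {"increments": [[0, 0.001, 0.03, 0, 0, 0, -1], [0, 0.002, 0.06, 0, 0, 0, -1], [0, 0.002, 0.089, 0, 0, 0, -1], [0, 0.002, 0.089, 0, 0, 0, -1], [0.02, 0.002, 0.089, 0, 0, 0, -1]]}}

```text
clock: 2.18
position: [0.6485, 0.0821, 0.1657]
ee_rot: [0.007, 1.0, -0.0, -0.001]
ft_force: [-0.6, -0.6, 1.7]
grip_width: 0.003
grasp_force: 0.0
```

Emit:
{"fn": "jog_arm", "kwargs": {"increments": [[0.01, 0, 0, 0, 0, 0, -1], [0.02, 0, 0, 0, 0, 0, -1], [0.027, 0, 0, 0, 0, 0, -1], [0.034, 0, 0, 0, 0, 0, -1], [0.041, 0, 0, 0, 0, 0, -1]]}}

```text
clock: 2.6
position: [0.6077, 0.0823, 0.1686]
ee_rot: [0.008, 1.0, 0.0, 0.001]
ft_force: [1.3, 0.8, 2.3]
grip_width: -0.001
grasp_force: 1.2
```

Run:
```python
from h import *;go(.02,.061,.141)
from workcell import optics
import cv2
a=optics.camera("scene")["color"][:,:,::-1][140:270,250:400]
cv2.imwrite("pics/s1.png",cv2.resize(a,None,fx=4.5,fy=4.5,interpolation=cv2.INTER_CUBIC))
```

```text
t 2.6 st [0.0617 0.0643 0.1436] d [ 0.0417 -0.0032  0.0025] rv [0.0008 0.0024 0.0005] F [1.3 0.8 2.3] g -0.0
```

View pics/s1.png

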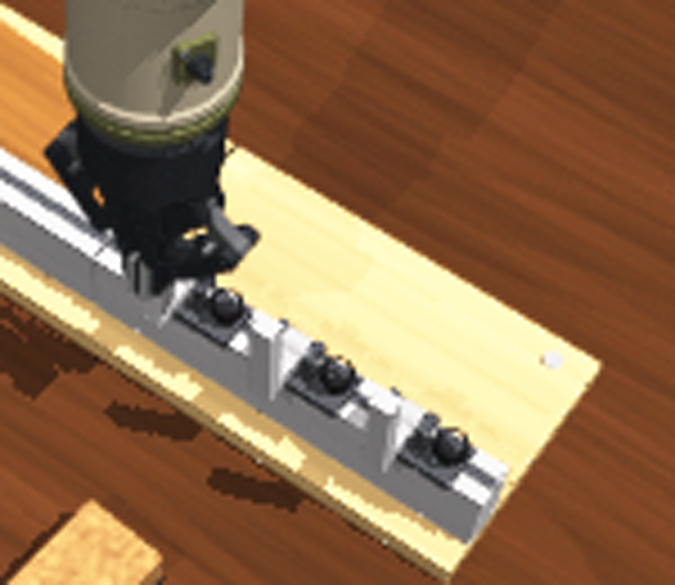

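The fingers are behind the screw stop's limb at crop (150,285) and touching it, and the plain arms are clear. I'll keep pushing.

Emit:
{"fn": "jog_arm", "kwargs": {"increments": [[0.008, -0.002, 0, 0, 0, 0, -1], [0.016, -0.003, 0, 0, 0, 0, -1], [0.024, -0.003, 0, 0, 0, 0, -1], [0.032, -0.003, 0, 0, 0, 0, -1], [0.04, -0.003, 0, 0, 0, 0, -1]]}}

```text
clock: 3.07
position: [0.5664, 0.0791, 0.1674]
ee_rot: [0.008, 1.0, -0.0, -0.0]
ft_force: [-0.3, 0.7, 0.2]
grip_width: -0.003
grasp_force: 0.1
```

Emit:
{"fn": "jog_arm", "kwargs": {"increments": [[0.006, 0, 0, 0, 0, 0, -1], [0.012, 0, 0, 0, 0, 0, -1], [0.012, 0, 0, 0, 0, 0, -1], [0.0, 0, -0.04, 0, 0, 0, -1], [-0.01, 0, -0.08, 0, 0, 0, -1]]}}

```text
clock: 3.48
position: [0.5758, 0.079, 0.246]
ee_rot: [0.008, 1.0, -0.001, -0.003]
ft_force: [1.6, 1.2, 1.1]
grip_width: -0.002
grasp_force: 0.0
```

Emit:
{"fn": "jog_arm", "kwargs": {"increments": [[0, 0, 0, 0, 0, 0, -1], [0, -0.03, 0, 0, 0, 0, -1], [0, -0.06, 0, 0, 0, 0, -1], [0, -0.09, 0, 0, 0, 0, -1], [0, -0.12, 0, 0, 0, 0, -1]]}}

```text
clock: 3.9
position: [0.5753, -0.0421, 0.2472]
ee_rot: [0.008, 1.0, -0.0, -0.0]
ft_force: [0.4, -0.3, -0.4]
grip_width: 0.005
grasp_force: 0.0
```

Emit:
{"fn": "jog_arm", "kwargs": {"increments": [[0, -0.03, 0, 0, 0, 0, -1], [0, -0.06, 0, 0, 0, 0, -1], [0, -0.1, 0, 0, 0, 0, -1], [0, -0.1, 0, 0, 0, 0, -1], [0, -0.1, 0, 0, 0, 0, -1]]}}

```text
clock: 4.32
position: [0.5733, -0.1438, 0.2471]
ee_rot: [0.01, 1.0, -0.0, -0.0]
ft_force: [-0.6, 1.3, 0.4]
grip_width: 0.002
grasp_force: 0.0
```

Run:
```python
from h import *;go(-.14,-.16,.15)
from workcell import optics
import cv2
c=optics.camera("top");np.savez("top1.npz",**c)
a=c["color"][:,:,::-1][190:300,175:310]
cv2.imwrite("pics/t1.png",cv2.resize(a,None,fx=5.9,fy=5.4,interpolation=cv2.INTER_CUBIC))
```

```text
t 4.3167 st [ 0.0309 -0.1624  0.2221] d [0.1708 0.0016 0.0721] rv [-0.001  -0.0005 -0.0051] F [-0.6  1.3  0.4] g 0.0
```

View pics/t1.png

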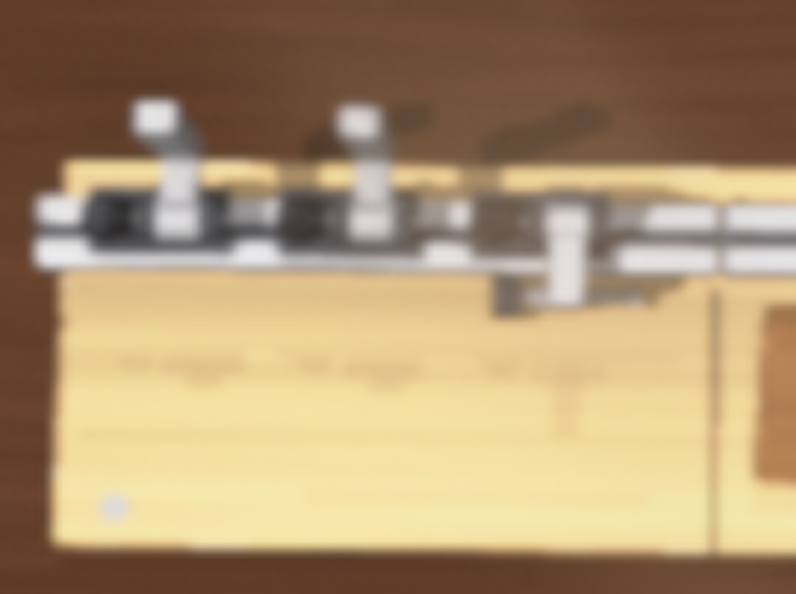

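The screw stop is fully down in front of the fence: its limb hangs at crop (567,295) and its screw points right, tip near (645,298). Both plain stops are still up. Next I square the board against the fence from the front.

Emit:
{"fn": "jog_arm", "kwargs": {"increments": [[0.04, -0.002, 0, 0, 0, -0.005, -1], [0.08, -0.004, 0, 0, 0, -0.005, -1], [0.12, -0.006, 0, 0, 0, -0.005, -1], [0.16, -0.008, 0, 0, 0, -0.005, -1], [0.168, -0.008, 0, 0, 0, -0.005, -1]]}}

```text
clock: 4.78
position: [0.4014, -0.1457, 0.2469]
ee_rot: [0.005, 1.0, 0.001, -0.001]
ft_force: [1.6, 0.0, -0.0]
grip_width: -0.0
grasp_force: 0.0
```

Emit:
{"fn": "jog_arm", "kwargs": {"increments": [[0, 0, 0.04, 0, 0, 0, -1], [0, 0, 0.08, 0, 0, 0, -1], [0, 0, 0.12, 0, 0, 0, -1], [0, 0, 0.16, 0, 0, 0, -1], [0, 0, 0.16, 0, 0, 0, -1]]}}

```text
clock: 5.2
position: [0.4019, -0.144, 0.0814]
ee_rot: [0.004, 1.0, 0.0, -0.005]
ft_force: [-1.5, 0.6, -0.7]
grip_width: -0.0
grasp_force: 0.0
```

```bash
python3 -c "
from h import *;go(-.135,-.17,.026)"
```

```text
t 5.2 st [-0.1405 -0.1653  0.0564] d [-0.0058 -0.0048  0.0304] rv [ 0.0006 -0.0103  0.0074] F [-1.5  0.6 -0.7] g -0.0
```

Emit:
{"fn": "jog_arm", "kwargs": {"increments": [[-0.003, -0.002, 0.015, 0, -0.008, 0.007, -1], [-0.006, -0.005, 0.028, 0, -0.01, 0.007, -1], [-0.006, -0.005, 0.028, 0, -0.01, 0.007, -1], [-0.006, -0.005, 0.028, 0, -0.01, 0.007, -1]]}}

```text
clock: 5.53
position: [0.4125, -0.1507, 0.0606]
ee_rot: [0.008, 1.0, 0.0, 0.005]
ft_force: [-0.5, 0.4, -0.4]
grip_width: -0.002
grasp_force: 0.0
```

```bash
python3 -c "
from h import *;go(-.095,-.17,.026)"
```

```text
t 5.5333 st [-0.1298 -0.1718  0.0356] d [-0.0347  0.0018  0.0099] rv [ 0.0001  0.0101 -0.0012] F [-0.5  0.4 -0.4] g -0.0
```

Emit:
{"fn": "jog_arm", "kwargs": {"increments": [[0, 0, 0.005, 0, 0.004, 0, -1], [0, 0, 0.009, 0, 0.008, 0, -1], [-0.005, 0, 0.009, 0, 0.008, 0, -1], [-0.01, 0, 0.009, 0, 0.008, 0, -1], [-0.015, 0, 0.009, 0, 0.008, 0, -1]]}}

```text
clock: 5.95
position: [0.4277, -0.1514, 0.0508]
ee_rot: [0.009, 1.0, 0.0, 0.001]
ft_force: [-0.4, -0.3, -0.3]
grip_width: 0.003
grasp_force: 0.0
```

Emit:
{"fn": "jog_arm", "kwargs": {"increments": [[-0.004, 0, 0, 0, 0, 0, -1], [-0.008, 0, 0, 0, 0, 0, -1], [-0.012, 0, 0, 0, 0, 0, -1], [-0.016, 0, 0, 0, 0, 0, -1], [-0.016, 0, 0, 0, 0, 0, -1]]}}

```text
clock: 6.37
position: [0.4437, -0.1517, 0.0505]
ee_rot: [0.009, 1.0, -0.0, 0.001]
ft_force: [-0.0, -0.2, 0.6]
grip_width: -0.003
grasp_force: 0.0
```

```bash
python3 -c "
from h import *;go(-.091,-.17,.026)"
```

```text
t 6.3667 st [-0.0986 -0.1723  0.0255] d [-0.0076  0.0023 -0.0005] rv [-0.0001  0.0025 -0.0018] F [-0.  -0.2  0.6] g -0.0
```

Emit:
{"fn": "jog_arm", "kwargs": {"increments": [[-0.003, 0, 0, 0, 0, 0, -1], [-0.006, 0, 0, 0, 0, 0, -1], [-0.008, 0, 0, 0, 0, 0, -1], [-0.009, 0, 0, 0, 0, 0, -1], [-0.009, 0, 0, 0, 0, 0, -1]]}}

```text
clock: 6.78
position: [0.4507, -0.1514, 0.0501]
ee_rot: [0.009, 1.0, 0.001, -0.001]
ft_force: [-7.0, 2.6, 4.1]
grip_width: 0.002
grasp_force: 3.5
```

Emit:
{"fn": "jog_arm", "kwargs": {"increments": [[-0.001, 0, 0, 0, 0, 0, -1], [-0.002, 0, 0, 0, 0, 0, -1], [-0.003, 0, 0, 0, 0, 0, -1], [-0.003, 0, 0, 0, 0, 0, -1]]}}

```text
clock: 7.12
position: [0.4521, -0.1509, 0.0496]
ee_rot: [0.009, 1.0, 0.001, -0.002]
ft_force: [-13.8, 4.3, 9.6]
grip_width: -0.0
grasp_force: 6.9
```

Emit:
{"fn": "jog_arm", "kwargs": {"increments": [[0.015, 0, -0.002, 0, 0, 0, -1], [0.025, -0.02, -0.002, 0, 0, 0, -1], [0.025, -0.06, -0.002, 0, 0, 0, -1], [0.025, -0.1, -0.002, 0, 0, 0, -1], [0.025, -0.14, -0.002, 0, 0, 0, -1]]}}

```text
clock: 7.53
position: [0.428, -0.2928, 0.0529]
ee_rot: [0.008, 1.0, -0.0, 0.002]
ft_force: [1.7, 0.6, -0.2]
grip_width: -0.005
grasp_force: 0.0
```

```bash
python3 -c "
from h import *;go(-.02,-.305,.026)"
```

```text
t 7.5333 st [-0.1121 -0.3136  0.0279] d [-0.0921  0.0086  0.0022] rv [-0.0001  0.0039 -0.0002] F [ 1.7  0.6 -0.2] g -0.0
```

Emit:
{"fn": "jog_arm", "kwargs": {"increments": [[-0.03, 0, 0.002, 0, 0, 0, -1], [-0.06, 0, 0.002, 0, 0, 0, -1], [-0.085, 0, 0.002, 0, 0, 0, -1], [-0.091, 0.003, 0.002, 0, 0, 0, -1], [-0.091, 0.008, 0.002, 0, 0, 0, -1]]}}

```text
clock: 7.95
position: [0.5203, -0.2849, 0.0504]
ee_rot: [0.008, 1.0, -0.0, 0.001]
ft_force: [-0.4, 0.6, 0.1]
grip_width: -0.002
grasp_force: 0.0
```

Emit:
{"fn": "jog_arm", "kwargs": {"increments": [[0, 0.008, 0, 0, 0, 0, -1], [0, 0.016, 0, 0, 0, 0, -1], [0, 0.024, 0, 0, 0, 0, -1], [0, 0.032, 0, 0, 0, 0, -1], [0, 0.038, 0, 0, 0, 0, -1]]}}

```text
clock: 8.37
position: [0.5188, -0.2459, 0.0508]
ee_rot: [0.009, 1.0, 0.0, 0.001]
ft_force: [-0.4, -3.4, -0.4]
grip_width: 0.003
grasp_force: 1.3
```

```bash
python3 -c "
from h import *;go(-.02,-.23,.026)"
```

```text
t 8.3667 st [-0.022  -0.2653  0.0258] d [-0.0019  0.0353 -0.0002] rv [ 0.0004  0.0022 -0.0016] F [-0.4 -3.4 -0.4] g 0.0
```

Emit:
{"fn": "jog_arm", "kwargs": {"increments": [[0, 0.006, 0, 0, 0, 0, -1], [0, 0.012, 0, 0, 0, 0, -1], [0, 0.018, 0, 0, 0, 0, -1], [0, 0.024, 0, 0, 0, 0, -1], [0, 0.028, 0, 0, 0, 0, -1]]}}

```text
clock: 8.78
position: [0.5195, -0.2188, 0.0507]
ee_rot: [0.009, 1.0, -0.0, 0.001]
ft_force: [-3.2, -3.7, 1.5]
grip_width: -0.002
grasp_force: 1.9
```

Emit:
{"fn": "jog_arm", "kwargs": {"increments": [[0, 0.003, 0, 0, 0, 0, -1], [0, 0.005, 0, 0, 0, 0, -1], [0, 0.006, 0, 0, 0, 0, -1], [0, 0.006, 0, 0, 0, 0, -1]]}}

```text
clock: 9.12
position: [0.5198, -0.213, 0.0506]
ee_rot: [0.009, 1.0, 0.0, 0.001]
ft_force: [-1.9, -3.5, 1.0]
grip_width: -0.002
grasp_force: 1.1
```

```bash
python3 -c "
from h import *;go(-.02,-.224,.026)"
```

```text
t 9.1167 st [-0.0216 -0.2324  0.0256] d [-0.0016  0.0084 -0.0004] rv [ 0.0002  0.002  -0.0021] F [-1.9 -3.5  1. ] g -0.0
```

Emit:
{"fn": "jog_arm", "kwargs": {"increments": [[0, 0.003, 0, 0, 0, 0, -1], [0, 0.005, 0, 0, 0, 0, -1], [0, 0.006, 0, 0, 0, 0, -1], [0, 0.006, 0, 0, 0, 0, -1]]}}

```text
clock: 9.45
position: [0.5199, -0.2067, 0.0506]
ee_rot: [0.009, 1.0, 0.0, 0.001]
ft_force: [-1.0, -1.4, 0.6]
grip_width: -0.001
grasp_force: 1.0
```

Emit:
{"fn": "jog_arm", "kwargs": {"increments": [[0, 0.001, 0, 0, 0, 0, -1], [0, 0.002, 0, 0, 0, 0, -1], [0, 0.002, 0, 0, 0, 0, -1], [0, 0.002, 0, 0, 0, 0, -1]]}}

```text
clock: 9.78
position: [0.5199, -0.2049, 0.0506]
ee_rot: [0.009, 1.0, 0.0, 0.001]
ft_force: [-1.5, -1.7, 0.2]
grip_width: 0.002
grasp_force: 1.0
```

Emit:
{"fn": "jog_arm", "kwargs": {"increments": [[0, 0.001, 0, 0, 0, 0, -1], [0, 0.002, 0, 0, 0, 0, -1], [0, 0.003, 0, 0, 0, 0, -1], [0, 0.003, 0, 0, 0, 0, -1]]}}

```text
clock: 10.12
position: [0.52, -0.2018, 0.0506]
ee_rot: [0.009, 1.0, 0.0, 0.001]
ft_force: [-0.7, -3.1, 1.4]
grip_width: 0.001
grasp_force: 1.0
```

Run:
```python
from h import *;go(-.02,-.224,.026)
from workcell import optics
import cv2
c=optics.camera("top")
a=c["color"][:,:,::-1][210:300,245:380]
cv2.imwrite("pics/t2.png",cv2.resize(a,None,fx=5.9,fy=5.9,interpolation=cv2.INTER_CUBIC))
```

```text
t 10.1167 st [-0.0215 -0.2212  0.0256] d [-0.0015 -0.0028 -0.0004] rv [ 0.0002  0.002  -0.0018] F [-0.7 -3.1  1.4] g 0.0
```

View pics/t2.png

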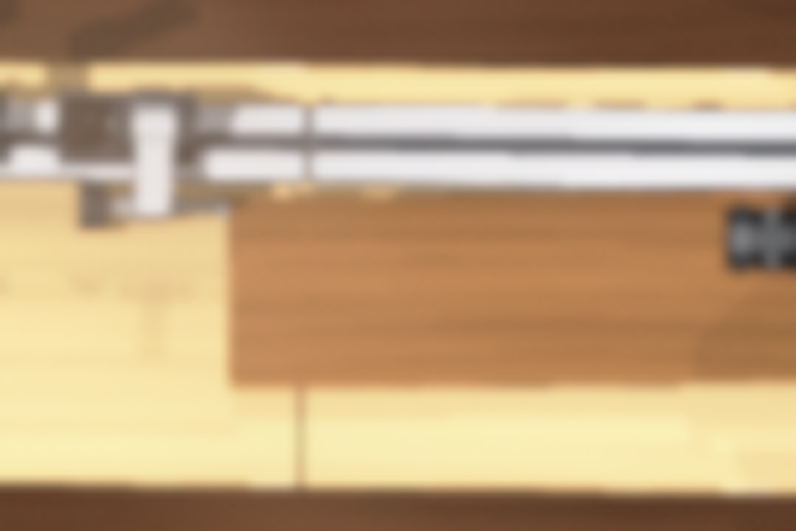

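The board's left end is at crop column 230, just about at the screw tip. A thin light sliver at (275–395,192) suggests a slight gap to the fence at that end. I'll push to firm contact, then press the edge home.

Emit:
{"fn": "jog_arm", "kwargs": {"increments": [[0, 0.001, 0, 0, 0, 0, -1], [0, 0.002, 0, 0, 0, 0, -1], [0, 0.002, 0, 0, 0, 0, -1], [0, 0.002, 0, 0, 0, 0, -1]]}}

```text
clock: 10.5
position: [0.5199, -0.2013, 0.0507]
ee_rot: [0.009, 1.0, -0.001, 0.001]
ft_force: [-0.1, -6.5, -0.5]
grip_width: 0.0
grasp_force: 3.4
```

Emit:
{"fn": "jog_arm", "kwargs": {"increments": [[0, 0.001, 0, 0, 0, 0, -1], [0, 0.001, 0, 0, 0, 0, -1], [0, 0.001, 0, 0, 0, 0, -1]]}}

```text
clock: 10.75
position: [0.5198, -0.2012, 0.0508]
ee_rot: [0.01, 1.0, -0.001, 0.001]
ft_force: [-0.3, -9.0, -1.3]
grip_width: 0.005
grasp_force: 4.7
```

Emit:
{"fn": "jog_arm", "kwargs": {"increments": [[0, -0.015, 0, 0, 0, 0, -1], [0, -0.03, 0, 0, 0, 0, -1], [0.035, -0.035, 0, 0, 0, 0, -1], [0.07, -0.035, 0, 0, 0, 0, -1], [0.095, -0.035, 0, 0, 0, 0, -1]]}}

```text
clock: 11.17
position: [0.4218, -0.2322, 0.0498]
ee_rot: [0.009, 1.0, 0.001, 0.0]
ft_force: [-0.9, -1.1, 0.5]
grip_width: -0.002
grasp_force: 0.0
```

Emit:
{"fn": "jog_arm", "kwargs": {"increments": [[0.003, 0.015, 0, 0, 0, 0, -1], [0.003, 0.05, 0, 0, 0, 0, -1], [0.003, 0.09, 0, 0, 0, 0, -1], [0.003, 0.13, 0, 0, 0, 0, -1], [0.003, 0.165, 0, 0, 0, 0, -1]]}}

```text
clock: 11.58
position: [0.4242, -0.0645, 0.0507]
ee_rot: [0.009, 1.0, 0.001, 0.001]
ft_force: [1.5, -0.4, 0.1]
grip_width: 0.001
grasp_force: 0.0
```

```bash
python3 -c "
from h import *;go(-.091,-.07,.026)"
```

```text
t 11.5833 st [-0.1195 -0.0854  0.0257] d [-0.0284  0.0154 -0.0002] rv [ 0.0012  0.0027 -0.0013] F [ 1.5 -0.4  0.1] g 0.0
```

Emit:
{"fn": "jog_arm", "kwargs": {"increments": [[-0.008, 0.015, 0, 0, 0, 0, -1], [-0.016, 0.025, 0, 0, 0, 0, -1], [-0.022, 0.025, 0, 0, 0, 0, -1], [-0.026, 0.025, 0, 0, 0, 0, -1], [-0.029, 0.025, 0, 0, 0, 0, -1]]}}

```text
clock: 12.0
position: [0.4538, -0.0442, 0.0503]
ee_rot: [0.01, 1.0, -0.0, 0.0]
ft_force: [-3.0, 0.5, 1.5]
grip_width: 0.003
grasp_force: 1.4
```

Emit:
{"fn": "jog_arm", "kwargs": {"increments": [[-0.001, 0, 0, 0, 0, 0, -1], [-0.002, 0, 0, 0, 0, 0, -1], [-0.002, 0, 0, 0, 0, 0, -1]]}}

```text
clock: 12.25
position: [0.454, -0.0444, 0.0498]
ee_rot: [0.01, 1.0, -0.0, -0.001]
ft_force: [-7.7, 1.7, 4.8]
grip_width: -0.004
grasp_force: 3.6
```

Emit:
{"fn": "jog_arm", "kwargs": {"increments": [[0.012, 0, -0.001, 0, 0, 0, -1], [0.015, -0.03, -0.001, 0, 0, 0, -1], [0.015, -0.06, -0.001, 0, 0, 0, -1], [0.012, -0.085, 0, 0, 0, 0, -1], [0.007, -0.085, 0, 0, 0, 0, -1]]}}

```text
clock: 12.67
position: [0.4462, -0.1343, 0.0506]
ee_rot: [0.013, 1.0, -0.001, 0.001]
ft_force: [-0.8, -0.7, 1.9]
grip_width: -0.002
grasp_force: 0.0
```

Emit:
{"fn": "jog_arm", "kwargs": {"increments": [[-0.003, 0, 0, 0, 0, 0, -1], [-0.005, 0, 0, 0, 0, 0, -1], [-0.006, 0, 0, 0, 0, 0, -1], [-0.007, 0, 0, 0, 0, 0, -1], [-0.007, 0, 0, 0, 0, 0, -1]]}}

```text
clock: 13.08
position: [0.4525, -0.1278, 0.0499]
ee_rot: [0.009, 1.0, 0.0, -0.001]
ft_force: [-8.0, -2.4, 3.7]
grip_width: -0.004
grasp_force: 3.6
```

Emit:
{"fn": "jog_arm", "kwargs": {"increments": [[0.01, 0, 0, 0, 0, 0, -1], [0.02, 0, -0.03, 0, 0, 0, -1], [0.03, -0.03, -0.07, 0, 0, 0, -1], [0.03, -0.06, -0.1, 0, 0, 0, -1], [0.03, -0.09, -0.1, 0, 0, 0, -1]]}}

```text
clock: 13.5
position: [0.424, -0.2169, 0.1548]
ee_rot: [0.007, 1.0, 0.0, 0.004]
ft_force: [2.2, -0.2, 0.2]
grip_width: 0.0
grasp_force: 0.0
```

Run:
```python
from h import *;go(-.02,-.25,.026)
from workcell import optics
import cv2
A=[]
c=optics.camera("top")["color"][:,:,::-1][225:275,265:365]
d=optics.camera("scene")["color"][:,:,::-1][120:230,215:325]
cv2.imwrite("pics/t3.png",np.vstack([cv2.resize(c,(560,280),interpolation=cv2.INTER_CUBIC),cv2.resize(d,(560,310),interpolation=cv2.INTER_CUBIC)]))
```

```text
t 13.5 st [-0.1172 -0.2378  0.1298] d [-0.0963 -0.0125  0.1046] rv [0.0008 0.0087 0.0019] F [ 2.2 -0.2  0.2] g 0.0
```

View pics/t3.png

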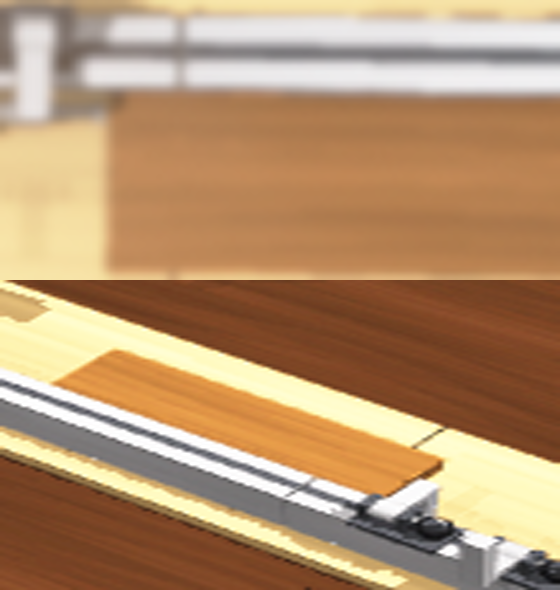

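The sliver is gone and the board's edge now lies flush on the fence, with its end at the screw. I'll push the end once more to confirm it butts.

Emit:
{"fn": "jog_arm", "kwargs": {"increments": [[-0.03, -0.012, 0, 0, 0, 0, -1], [-0.06, -0.012, 0, 0, 0, 0, -1], [-0.095, -0.012, 0.03, 0, 0, 0, -1], [-0.098, -0.012, 0.06, 0, 0, 0, -1], [-0.098, -0.012, 0.102, 0, 0, 0, -1]]}}

```text
clock: 14.02
position: [0.524, -0.2299, 0.0489]
ee_rot: [0.007, 1.0, -0.0, 0.003]
ft_force: [1.4, -0.1, 0.1]
grip_width: -0.002
grasp_force: 0.0
```

Emit:
{"fn": "jog_arm", "kwargs": {"increments": [[0, 0, 0.001, 0, 0, 0, -1], [0, 0.01, 0.001, 0, 0, 0, -1], [0, 0.018, 0.001, 0, 0, 0, -1], [0, 0.022, 0.001, 0, 0, 0, -1], [0, 0.024, 0.001, 0, 0, 0, -1]]}}

```text
clock: 14.43
position: [0.521, -0.2053, 0.0482]
ee_rot: [0.008, 1.0, 0.0, 0.001]
ft_force: [1.0, -0.3, -0.2]
grip_width: 0.003
grasp_force: 0.0
```

```bash
python3 -c "
from h import *;go(-.02,-.221,.026)"
```

```text
t 14.4333 st [-0.0204 -0.2247  0.0232] d [-0.0004  0.0037 -0.0028] rv [ 0.001   0.0024 -0.0001] F [ 1.  -0.3 -0.2] g 0.0
```

Emit:
{"fn": "jog_arm", "kwargs": {"increments": [[0, 0.001, 0, 0, 0, 0, -1], [0, 0.002, 0, 0, 0, 0, -1], [0, 0.003, 0, 0, 0, 0, -1], [0, 0.004, 0, 0, 0, 0, -1], [0, 0.004, 0, 0, 0, 0, -1]]}}

```text
clock: 14.85
position: [0.5209, -0.2035, 0.0481]
ee_rot: [0.009, 1.0, -0.0, 0.001]
ft_force: [-0.2, -0.2, 0.3]
grip_width: -0.0
grasp_force: 0.3
```

Emit:
{"fn": "jog_arm", "kwargs": {"increments": [[0, 0.001, 0, 0, 0, 0, -1], [0, 0.0015, 0, 0, 0, 0, -1], [0, 0.0015, 0, 0, 0, 0, -1]]}}

```text
clock: 15.1
position: [0.521, -0.2021, 0.0481]
ee_rot: [0.009, 1.0, -0.0, 0.001]
ft_force: [-0.1, -2.4, 1.0]
grip_width: 0.0
grasp_force: 1.4
```

Emit:
{"fn": "jog_arm", "kwargs": {"increments": [[0, 0.001, 0, 0, 0, 0, -1], [0, 0.001, 0, 0, 0, 0, -1], [0, 0.001, 0, 0, 0, 0, -1]]}}

```text
clock: 15.35
position: [0.521, -0.2013, 0.0481]
ee_rot: [0.009, 1.0, -0.0, 0.001]
ft_force: [-0.8, -5.0, 1.4]
grip_width: -0.001
grasp_force: 2.6
```

Emit:
{"fn": "jog_arm", "kwargs": {"increments": [[0, 0.001, 0, 0, 0, 0, -1], [0, 0.001, 0, 0, 0, 0, -1], [0, 0.001, 0, 0, 0, 0, -1]]}}

```text
clock: 15.6
position: [0.5209, -0.2011, 0.0481]
ee_rot: [0.009, 1.0, -0.001, 0.001]
ft_force: [0.5, -7.5, -0.2]
grip_width: -0.001
grasp_force: 4.0
```

Emit:
{"fn": "jog_arm", "kwargs": {"increments": [[0, 0.001, 0, 0, 0, 0, -1], [0, 0.001, 0, 0, 0, 0, -1], [0, 0.001, 0, 0, 0, 0, -1]]}}

```text
clock: 15.85
position: [0.5207, -0.2009, 0.0481]
ee_rot: [0.01, 1.0, -0.001, 0.001]
ft_force: [-1.1, -10.8, 0.8]
grip_width: -0.002
grasp_force: 5.4
```

Emit:
{"fn": "jog_arm", "kwargs": {"increments": [[0, -0.01, 0, 0, 0, 0, -1], [0, -0.025, -0.03, 0, 0, 0, -1], [0.03, -0.05, -0.07, 0, 0, 0, -1], [0.06, -0.08, -0.11, 0, 0, 0, -1], [0.1, -0.11, -0.15, 0, 0, 0, -1]]}}

```text
clock: 16.27
position: [0.4501, -0.2821, 0.1647]
ee_rot: [0.008, 1.0, 0.0, 0.001]
ft_force: [1.4, -0.5, 1.0]
grip_width: 0.001
grasp_force: 0.0
```

Run:
```python
from h import *;go(-.02,-.221,.026)
from workcell import optics
import cv2
c=optics.camera("top");b=c["color"][:,:,2].astype(float)
# board front edge (rises) and fence front edge (falls) per column, subpixel by gradient centroid
def edge(u,v0,v1,s):
    g=np.clip(s*np.diff(b[v0:v1,u]),0,None); return (g*(np.arange(v0,v1-1)+.5)).sum()/g.sum()
for n,(v0,v1,s,z) in dict(front=(266,284,1,.038),fence=(236,247,-1,.073)).items():
    q=[]
    for u in range(288,368):
        w=back((u,edge(u,v0,v1,s)),z,c)[:2]-P; cc,ss=np.cos(TH),np.sin(TH); q.append((-ss*w[0]+cc*w[1],cc*w[0]+ss*w[1]))
    q=np.array(q); m=np.polyfit(*q.T,1); print(n,"slope",m[0].round(4),"x at mid",np.polyval(m,-.09).round(4),"rms",np.std(q[:,1]-np.polyval(m,q[:,0])).round(4))
a=c["color"][:,:,::-1][222:292,260:360]
cv2.imwrite("pics/t4.png",cv2.resize(a,(780,546),interpolation=cv2.INTER_CUBIC))
```

```text
t 16.2667 st [-0.0901 -0.3026  0.1397] d [-0.0698  0.0815  0.1139] rv [ 0.001   0.0019 -0.0005] F [ 1.4 -0.5  1. ] g 0.0
front slope 0.0016 x at mid -0.0815 rms 0.0003
fence slope 0.0068 x at mid 0.0001 rms 0.0002
```

View pics/t4.png

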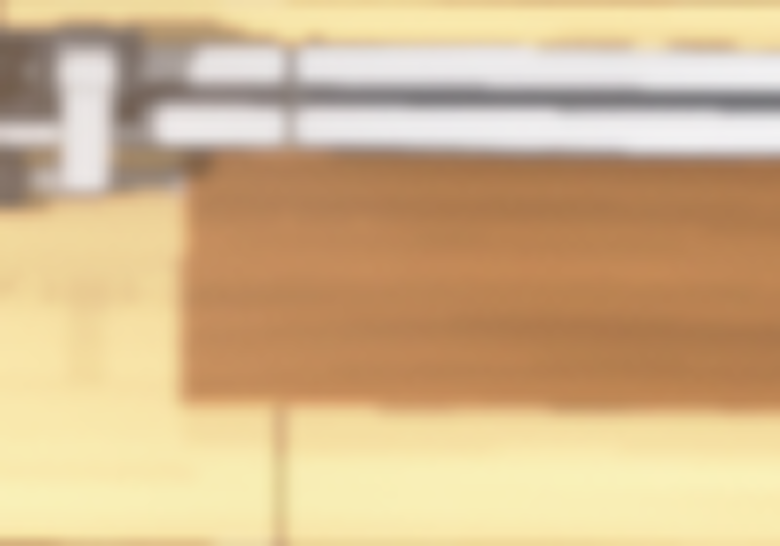

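The end is on the tip and the edge lines up with the fence. I'll press the edge lightly once more to seat it.

Emit:
{"fn": "jog_arm", "kwargs": {"increments": [[0.01, 0.04, 0, 0, 0, 0, -1], [0.02, 0.08, 0, 0, 0, 0, -1], [0.028, 0.12, 0, 0, 0, 0, -1], [0.028, 0.16, 0, 0, 0, 0, -1], [0.028, 0.195, 0, 0, 0, 0, -1]]}}

```text
clock: 16.73
position: [0.4253, -0.0835, 0.1634]
ee_rot: [0.008, 1.0, 0.001, 0.001]
ft_force: [1.3, 1.0, -0.1]
grip_width: -0.001
grasp_force: 0.0
```

Emit:
{"fn": "jog_arm", "kwargs": {"increments": [[0, 0.028, 0.03, 0, 0, 0, -1], [0, 0.028, 0.06, 0, 0, 0, -1], [0, 0.028, 0.09, 0, 0, 0, -1], [0, 0.028, 0.113, 0, 0, 0, -1], [0, 0.028, 0.113, 0, 0, 0, -1]]}}

```text
clock: 17.15
position: [0.4238, -0.0578, 0.0467]
ee_rot: [0.008, 1.0, -0.0, -0.003]
ft_force: [-1.1, 0.1, -0.9]
grip_width: -0.003
grasp_force: 0.0
```

```bash
python3 -c "
from h import *;go(-.091,-.08,.026)"
```

```text
t 17.15 st [-0.12   -0.0787  0.0217] d [-0.029  -0.0013 -0.0045] rv [-0.0002 -0.0053 -0.0011] F [-1.1  0.1 -0.9] g -0.0
```

Emit:
{"fn": "jog_arm", "kwargs": {"increments": [[-0.008, 0, -0.003, 0, 0, 0, -1], [-0.016, 0, -0.003, 0, 0, 0, -1], [-0.022, 0, -0.003, 0, 0, 0, -1], [-0.026, 0, -0.003, 0, 0, 0, -1], [-0.027, 0, -0.003, 0, 0, 0, -1]]}}

```text
clock: 17.57
position: [0.4537, -0.0588, 0.0541]
ee_rot: [0.009, 1.0, 0.0, -0.0]
ft_force: [-9.4, 0.2, 6.9]
grip_width: 0.0
grasp_force: 4.6
```

Emit:
{"fn": "jog_arm", "kwargs": {"increments": [[-0.001, 0, 0, 0, 0, 0, -1], [-0.002, 0, 0, 0, 0, 0, -1], [-0.003, 0, 0, 0, 0, 0, -1], [-0.003, 0, 0, 0, 0, 0, -1]]}}

```text
clock: 17.9
position: [0.4539, -0.0589, 0.0534]
ee_rot: [0.009, 1.0, 0.001, -0.003]
ft_force: [-16.9, 1.7, 12.0]
grip_width: -0.001
grasp_force: 8.5
```

Emit:
{"fn": "jog_arm", "kwargs": {"increments": [[0.01, 0, 0, 0, 0, 0, -1], [0.025, 0, 0, 0, 0, 0, -1], [0.035, 0, -0.03, 0, 0, 0, -1], [0.035, 0, -0.07, 0, 0, 0, -1], [0.035, 0, -0.11, 0, 0, 0, -1]]}}

```text
clock: 18.32
position: [0.4208, -0.0588, 0.1652]
ee_rot: [0.009, 1.0, -0.0, 0.001]
ft_force: [2.4, 0.3, 0.4]
grip_width: 0.001
grasp_force: 0.0
```

Emit:
{"fn": "jog_arm", "kwargs": {"increments": [[0, 0, -0.03, 0, 0, 0, -1], [0, 0, -0.05, 0, 0, 0, -1], [0, 0, -0.05, 0, 0, 0, -1], [0, 0, -0.05, 0, 0, 0, -1], [0, 0, -0.05, 0, 0, 0, -1]]}}

```text
clock: 18.73
position: [0.4215, -0.0584, 0.2133]
ee_rot: [0.009, 1.0, 0.0, 0.001]
ft_force: [0.2, 0.1, 0.5]
grip_width: 0.001
grasp_force: 0.0
```

Run:
```python
from workcell import get_obs, workorder
o=get_obs();print(o["position"],o["ft_force"]);print(workorder.hand_in())
```

```text
[ 0.42145028 -0.05840856  0.21327252] [0.20900815 0.13354027 0.46598695]
the job is handed in; nothing more can be done
None
```

I handed the job in at about 18.7 s, with the robot clear of everything: the thumbscrew stop is flipped down, the board's end is pushed up against the screw tip, and its long edge is flat against the fence; no verdict came back.

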